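Change over the two trays of a board test station

TASK

Change over the two board test docks: first push the tray with the green board fully home, then hook a fingertip behind the upright orange lip of the tray with the blue board and draw that tray out as far as it goes. Both trays must never stand drawn out together. Use fingertips only and gently: pinch nothing, lift nothing, do not touch the boards (the blue one lies loose and must stay in its nest), and leave the other things on the bench where they are.

Things in the scene. Friction and masses are not known exactly. Their poses are not given: they have to be found in the camera images.
- green_tray (a joint): how far the tray with the green board is drawn out, m: 0 = fully home in its dock, 0.09 = drawn out against its stop. It starts drawn out 0.05 to 0.07. It slides with about 2 N of friction, stays where it is left, has a hard stop at both ends.
- green_lip (a point): middle of the top edge of the orange upright lip at the front of the green board's tray. x points along the slide INTO the dock (the tray is drawn out along -x), y along the lip, z up. The lip is 10 mm thick along x (this point is mid-thickness), 80 mm wide, its top 51 mm and its foot 15 mm above z = 0. In front of it (-x) the bench is free; behind it (+x) is the finger well
- green_lip_front: front half (5 mm) of that lip's thickness, away from the dock; origin and axes as for the back half
- green_lip_back: back half (5 mm) of that lip's thickness, towards the board; origin and axes those of the tray: as the dock's when home. Behind the lip is an empty finger well in the tray, 50 mm long along the slide, 72 mm wide between the rails, its floor at z = 19 mm; then come the 7 mm high edge of the board's nest and the board. Rail tops: z = 27 mm
- blue_tray (a joint): how far the tray with the blue board is drawn out, m: 0 = fully home in its dock, 0.09 = drawn out against its stop. It starts at home. It slides with about 2 N of friction, stays where it is left, has a hard stop at both ends.
- blue_lip (a point): middle of the top edge of the orange upright lip at the front of the blue board's tray. x points along the slide INTO the dock (the tray is drawn out along -x), y along the lip, z up. The lip is 10 mm thick along x (this point is mid-thickness), 80 mm wide, its top 51 mm and its foot 15 mm above z = 0. In front of it (-x) the bench is free; behind it (+x) is the finger well
- blue_lip_front: front half (5 mm) of that lip's thickness, away from the dock; origin and axes as for the back half
- blue_lip_back: back half (5 mm) of that lip's thickness, towards the board; origin and axes those of the tray: as the dock's when home. Behind the lip is an empty finger well in the tray, 50 mm long along the slide, 72 mm wide between the rails, its floor at z = 19 mm; then come the 7 mm high edge of the board's nest and the board. Rail tops: z = 27 mm
- green_dock: black test dock, base plate 145 x 106 mm on 5 mm feet, with two aluminium guide rails and, at its back, a grey contact block (top at z = 39 mm); fixed to the bench, which bears a blue mat 4.6 mm thick on part of its top. It carries the tray with the green board. Origin: centre of the base plate's underside, 5 mm above z = 0; x points from its open front to its back, z up
- blue_dock: the other dock, of the same make, with the tray of the blue board; origin and axes alike
- green_board: green circuit board 52 x 70 x 12 mm, clipped down in the nest of its tray. Origin: middle of its underside, 96 mm behind its tray's lip (mid-thickness), z up
- blue_board: small blue circuit board 37 x 45 x 12 mm, lying loose on ledges in the nest of its tray. Origin: middle of its underside, 96 mm behind its tray's lip (mid-thickness), z up
- flux_jar: small white jar with red lid, 48 mm across, 35 mm high, loose on the bench; origin: middle of its underside
- heatsink: black finned heat sink 40 x 40 x 22 mm, loose on the bench; origin: middle of its underside
- usb_stick: orange memory stick 18 x 54 x 8 mm, loose on the bench beside the docks; origin: middle of its underside

How it is judged:
By the outcome, as a careful person would: the job done as asked, in the order asked, and still so for the second after the job is handed in, with the robot touching nothing.
It also fails if it takes over 48 s, if anything falls off the work surface, if the arm or the gripper's body presses on something with over 40 N, if the wrist force passes 120 N, or if a joint passes its speed limit or range.

ROBOT

A 7-joint arm with a two-finger parallel gripper is mounted at the origin on a cart in front of the work surface, level with it; the furniture and walls round the work are solid. World frame = base frame: x ahead of the robot, y to its left, z up, the work surface at z = 0. Lengths are in m, angles in rad, forces in N, time in s.
With the tool pointing down it reaches from about 0.4 to 0.875 m from the base axis. Payload 6.5 kg.
Tool frame: the origin (TCP) lies at the very end of the fingers, on their centre line; the grasp point (between the pads) lies 19 mm behind it; z points along the fingers, y is the line along which they close (so a half turn about z gives the same grasp; the last joint's range is limited). The gripper opens to 85 mm and grips with 20 to 120 N. Pads are 22 mm wide; open, the fingers measure 114 mm over their backs; the gripper's body (76 mm by 85 mm) begins 54 mm behind the grasp point. The pads swing forward as they close: fully open they stand 13 mm farther back than shut.
Start: joints at [-1.386, 0.536, -0.004, 1.538, 0.003, 1.067, -0.071], TCP at [0.161, 0.63, 0.231] pointing down, gripper open.
Joint ranges: [-2.7, 2.7], [-0.37, 2.16], [-1.27, 1.26], [0.24, 2.4], [-1.31, 4.45], [0.19, 1.91], [-2.76, 2.76]. Speed limits (rad/s): [2.39, 2.39, 3.14, 3.14, 3.14, 3.14, 3.14].

INTERFACE

Orientations are given as a unit quaternion [x, y, z, w].
In Python, from cell import ctrl gives the robot as it stands. The module is installed in compiled form; this text tells all that it offers.
- The arm moves only by the shell command python3 -m crank 'ROWS' [OPENING]. ROWS is JSON, a list of rows, each a list of 4 numbers: the shift along the world's x, y, z scaled (see below), then the turn about the world's z scaled (see below). A call has 1 to 10 rows; each row shifts and turns the commanded pose from where the row before left it; what a row does not reach is not made up. The controller multiplies each number of a shift by 2 cm and each number of a turn by 5 degrees. A row lasts 1/10 s, in which the tool goes at most 50 mm and 8.59 degrees, less where a joint would pass 70% of its speed; a pose out of reach is approached as far as the arm can. A call with a number of a shift or a turn outside -1 to 1 is refused whole. A call with a gripper value outside its range is refused whole. OPENING is the gripper command: -1 is fully open, 1 is shut, values between are in proportion, set as the call begins (- or left out, the last holds). The fingers move at their own pace and stop on an object; the grip force is fixed at half the most. Time passes only in rows, so rows that do not move let the fingers close. It gives the time, the measured TCP pose, the force, the opening and the grip force at its end, in the units of the state.
- ctrl.get_obs(): the state, without advancing time (a new reading comes with each control period).
- ctrl.get_image(name): name is "scene" or "top" or "wrist"; returns a dict with "image" (400x640x3 uint8, red, green, blue), "z_map" (400x640 float32, m along the optical axis (not along the pixel's ray), 0 where there is no reading), "intrinsics" (3x3 intrinsics, pixels), "xyz" and "attitude" of the camera in the world; the wrist camera has in their place "mount" (4x4, takes a point from camera to tool coordinates, whose origin is the TCP and whose axes are the flange's). Camera axes: x right, y up, looking along -z (the intrinsics and any distortion apply to the point x, -y, -z); pixel columns grow to the right and rows downward; lengths in m; the calibration is good to about 2 mm. The wrist camera is an equidistant fisheye: a pixel r from the principal point sees the ray r / f radians off the axis. A picture is of the moment at which its call begins: read the wrist's pose just before it.
- ctrl.sign_off(): hands the job in; it is judged then, once.
The state is a dict: "time_s": time; "q": joint angles; "qvel": joint speeds; "tau": joint torques, N m; "tcp_pos": TCP position; "tool_rot": TCP orientation; "force": force on the tool from outside, world axes, zero at the start; "moment": the same for the moment, N m; "finger_gap": finger opening in m; "grasp_force": force on a finger pad.
Only numpy, scipy, OpenCV 4.12 (cv2) and the standard library are available. Lean on these libraries where they do the work, as an engineer would, in place of code of your own. Each camera call takes 0.05 s, during which the arm holds its last target. There are 200 camera calls.

## Working session

There is one attempt and no reset: what is moved stays moved. The work goes in short steps, Python scripts to look and compute and a shell command to move; the robot and the scene stay as the last step left them, time stands still between calls to the robot, and variables do not carry over. Pictures are saved under pics/ and viewed, at most 10 in all, crops included, and the job is handed in when it is done.

```bash
mkdir -p pics; cat > h.py <<'E'
import numpy as np, cv2
from cell import ctrl
from scipy.spatial.transform import Rotation as R
def grab(n):
    d=ctrl.get_image(n); return d
def cloud(d):
    K=np.array(d["intrinsics"]); z=d["z_map"]; h,w=z.shape
    u,v=np.meshgrid(np.arange(w),np.arange(h))
    p=np.stack([(u-K[0,2])/K[0,0]*z,-(v-K[1,2])/K[1,1]*z,-z],-1)
    a=np.array(d["attitude"],float)
    M=R.from_quat(a).as_matrix() if a.size==4 else a.reshape(3,3)
    return p@M.T+np.array(d["xyz"])
def save(d,n): cv2.imwrite("pics/"+n,cv2.cvtColor(d["image"],cv2.COLOR_RGB2BGR))
E
python3 - <<'E'
from h import *
o=ctrl.get_obs(); print(o)
for n in("scene","top"):
    d=grab(n); save(d,n+"0.png"); np.savez("pics/"+n+"0.npz",**{k:np.array(v) for k,v in d.items()})
    print(n,d["xyz"],d["attitude"],d["intrinsics"],[k for k in d])
E
```

```text
{'time_s': 0.0, 'q': array([-1.38620959,  0.53720232, -0.0044311 ,  1.53887576,  0.00260902,
        1.06728687, -0.07118842]), 'qvel': array([-0.00010477, -0.00122832, -0.00093785, -0.00034583,  0.00039559,
        0.00029544, -0.00069424]), 'tau': array([-1.58742441e-04, -5.83402491e+01,  1.04842532e+00, -2.59106559e+01,
        1.23262688e-02,  9.46850079e-03,  3.74414560e-05]), 'tcp_pos': array([0.16117565, 0.62904537, 0.23038871]), 'tool_rot': array([ 1.25024581e-01,  9.92153251e-01, -8.82397062e-04, -4.01023717e-05]), 'force': array([ 0.3062975 , -0.20435118,  0.24181922]), 'moment': array([-0.00112479, -0.00466617,  0.01671164]), 'grasp_force': 0.0, 'finger_gap': 0.08561009733592094}
scene [-0.08578868 -0.61508762  0.76486219] [ 0.32529104 -0.17210923 -0.44011354  0.81906302] [[501.50285177   0.         315.89875314]
 [  0.         501.50285177 193.13760117]
 [  0.           0.           1.        ]] ['image', 'z_map', 'intrinsics', 'xyz', 'attitude']
top [ 0.35564321 -0.25394003  0.92785296] [ 0.03670751 -0.02858797 -0.69714518  0.71541868] [[378.82054528   0.         321.03703575]
 [  0.         378.82054528 192.67620038]
 [  0.           0.           1.        ]] ['image', 'z_map', 'intrinsics', 'xyz', 'attitude']
```

View pics/top0.png

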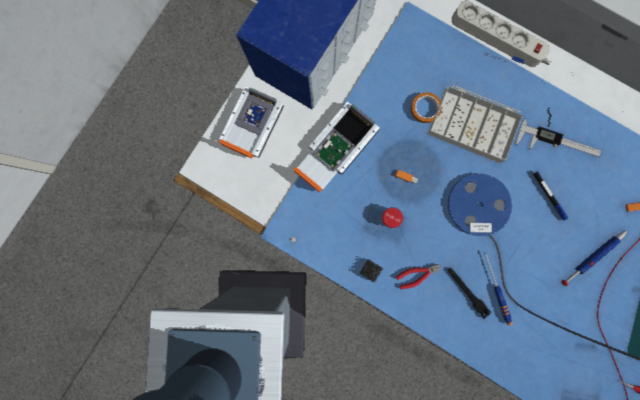

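View pics/scene0.png

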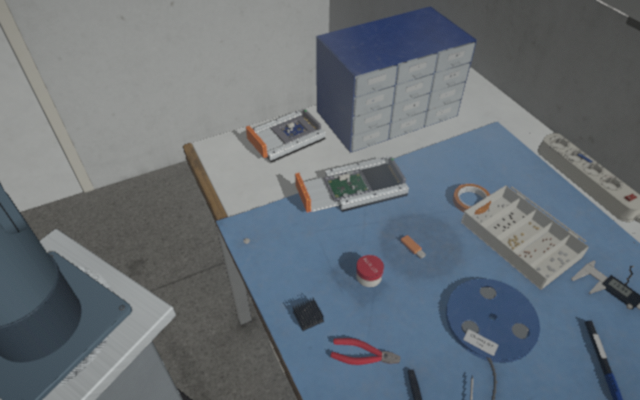

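The top view shows the blue tray's lip at (237,149) and the green tray's lip at (308,180). In the scene view they are at (258,142) and (303,190). The cabinet stands just behind and right of the blue dock.

```bash
cat > m.py <<'E'
from h import *
def ray(d,u,v):
    K=d["intrinsics"];M=R.from_quat(d["attitude"]).as_matrix()
    r=M@np.array([(u-K[0,2])/K[0,0],-(v-K[1,2])/K[1,1],-1.]);return d["xyz"],r/np.linalg.norm(r)
def onplane(d,u,v,z):
    c,r=ray(d,u,v);return c+r*(z-c[2])/r[2]
E
python3 - <<'E'
from m import *
for n in("scene","top"):
    d=dict(np.load(f"pics/{n}0.npz")); C=cloud(d)
    hsv=cv2.cvtColor(d["image"],cv2.COLOR_RGB2HSV)
    m=cv2.inRange(hsv,(5,150,130),(18,255,255))
    k,l,s,c=cv2.connectedComponentsWithStats(m)
    for i in range(1,k):
        if s[i,4]<25: continue
        P=C[l==i]; P=P[d["z_map"][l==i]>0]
        print(n,i,s[i],c[i].round(1))
        if len(P)==0: continue
        zt=np.percentile(P[:,2],95); T=P[P[:,2]>zt-.008]
        cc=T.mean(0); w,V=np.linalg.eigh(np.cov(T[:,:2].T)); a=(T[:,:2]-cc[:2])@V[:,1]
        mid=cc[:2]+V[:,1]*(a.max()+a.min())/2
        print("   ztop %.3f mid %s dir %.1f deg len %.3f n %d zmin %.3f"%(zt,mid.round(4),np.degrees(np.arctan2(V[1,1],V[0,1])),np.ptp(a),len(T),P[:,2].min()))
        ys,xs=np.where(l==i); 
        box=cv2.boxPoints(cv2.minAreaRect(np.c_[xs,ys].astype(np.float32)));print("   box",box.round(1).tolist())
    # other objects: points > .02 grid extents
    if n=="top":
        for nm,uv in dict(cab=(300,40),cabcorner=(312,105),jar=(392,216),hs=(370,270),usb=(405,176),gboard=(334,150),bboard=(256,113)).items():
            print(nm,C[uv[1],uv[0]].round(3))
        for u,v in [(178,180),(265,232),(405,3),(240,92),(283,96),(345,103),(379,126),(238,41),(311,105)]: print(u,v,onplane(d,u,v,0).round(3),C[v,u].round(3))
E
```

```text
scene 1 [247 127  20  30  78] [258.4 141.4]
   ztop 0.054 mid [ 0.5389 -0.0381] dir 66.0 deg len 0.077 n 55 zmin 0.022
   box [[246.8000030517578, 127.69999694824219], [251.6999969482422, 124.80000305175781], [269.0, 153.1999969482422], [264.1000061035156, 156.1999969482422]]
scene 2 [297 174  13  37 110] [303.9 192.5]
   ztop 0.054 mid [ 0.4692 -0.2098] dir 50.9 deg len 0.078 n 86 zmin 0.021
   box [[295.5, 174.5], [300.0, 173.0], [311.8999938964844, 208.6999969482422], [307.3999938964844, 210.1999969482422]]
top 1 [412  93  28  28 132] [422.5 105.9]
   ztop 0.022 mid [ 0.6608 -0.4858] dir 164.4 deg len 0.071 n 132 zmin 0.017
   box [[407.70001220703125, 114.30000305175781], [418.0, 88.4000015258789], [441.1000061035156, 97.69999694824219], [430.79998779296875, 123.5]]
top 4 [220 140  33  18 136] [235.9 148.2]
   ztop 0.054 mid [ 0.5385 -0.0373] dir 67.0 deg len 0.077 n 110 zmin 0.001
   box [[218.89999389648438, 142.5], [220.39999389648438, 139.0], [253.0, 153.8000030517578], [251.39999389648438, 157.3000030517578]]
top 5 [294 168  27  23 126] [307.  178.8]
   ztop 0.054 mid [ 0.46
[... 700 characters left out ...]
0312, 210.6999969482422]]
cab [ 0.726 -0.195  0.207]
cabcorner [ 0.656 -0.214  0.019]
jar [ 0.387 -0.41   0.041]
hs [ 0.26  -0.362  0.027]
usb [ 0.486 -0.445  0.013]
gboard [ 0.543 -0.271  0.025]
bboard [ 0.631 -0.078  0.023]
178 180 [0.464 0.113 0.   ] [0.463 0.111 0.006]
265 232 [ 0.342 -0.108  0.   ] [ 0.342 -0.109  0.008]
405 3 [ 0.937 -0.445  0.   ] [ 0.937 -0.445 -0.   ]
240 92 [ 0.692 -0.031  0.   ] [ 0.692 -0.031  0.   ]
283 96 [ 0.684 -0.14   0.   ] [ 0.682 -0.14   0.005]
345 103 [ 0.669 -0.296  0.   ] [ 0.667 -0.296  0.006]
379 126 [ 0.612 -0.382  0.   ] [ 0.611 -0.382  0.004]
238 41 [ 0.826 -0.019  0.   ] [ 1.207  0.171 -0.751]
311 105 [ 0.662 -0.211  0.   ] [ 0.65  -0.213  0.038]
```

```bash
python3 - <<'E'
from m import *
a=cv2.imread("pics/top0.png")[80:200,200:390];b=cv2.imread("pics/scene0.png")[95:225,230:420]
a=cv2.resize(a,(760,480)[:2] and (500,316),interpolation=cv2.INTER_CUBIC)
b=cv2.resize(b,(412,282),interpolation=cv2.INTER_CUBIC)
o=np.zeros((600,500,3),np.uint8);o[:316]=a;o[318:600,:412]=b
cv2.imwrite("pics/crop.png",o)
E
```

```text
(no output)
```

View pics/crop.png

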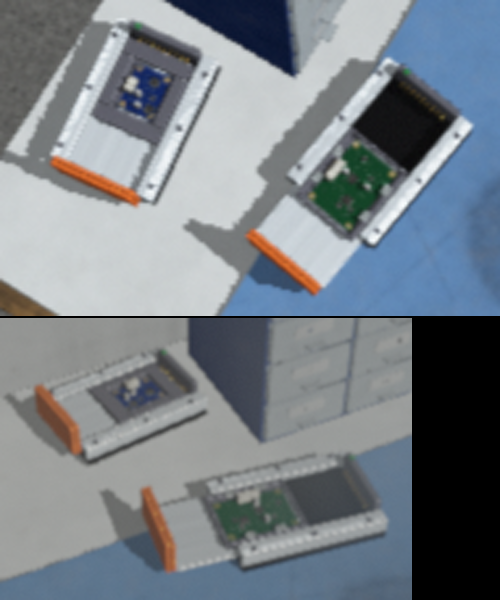

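The crop shows the blue tray home, with its well empty behind the lip, and the green tray drawn out. Both views agree on the lips:
- **Blue lip:** mid (0.5387, -0.0377), lip direction 66.5°, slide-in direction (0.917, -0.399).
- **Green lip:** mid (0.469, -0.210), lip direction 51.3°, slide-in direction (0.78, -0.625).

Lip tops measure about 0.054, or 0.051 by the text. I'll close the fingers and move to a point in front of the green lip.

```bash
python3 -m crank '[[1,-1,0,-0.5],[1,-1,0,-0.5],[1,-1,0,-0.5],[1,-1,0,-0.5],[1,-1,0,-0.5],[1,-1,0,-0.5],[1,-1,0,-0.5],[1,-1,0,-0.5],[1,-1,0,-0.5],[1,-1,0,-0.3]]' 1
python3 -m crank '[[1,-1,0,0],[1,-1,0,0],[1,-1,0,0],[0,-1,0,0],[0,-1,0,0],[0,-1,0,0],[0,-1,0,0],[0,-1,0,0],[0,-1,0,0],[0,-1,0,0]]'
python3 -m crank '[[0,-1,0,0],[0,-1,0,0],[0,-1,0,0],[0,-1,0,0],[0,-1,0,0],[0,-1,0,0],[0,-1,0,0],[0,-1,0,0],[0,-1,0,0],[0,-1,0,0]]'
```

```text
time_s: 1.1
tcp_pos: [0.3618, 0.4285, 0.231]
tool_rot: [0.329, 0.944, -0.0, -0.0]
force: [0.6, -0.6, 0.3]
finger_gap: 0.0003
grasp_force: 0.0
time_s: 2.1
tcp_pos: [0.421, 0.2283, 0.2313]
tool_rot: [0.329, 0.944, 0.0, -0.0]
force: [-1.3, 0.4, -0.3]
finger_gap: -0.0001
grasp_force: 0.0
time_s: 3.1
tcp_pos: [0.4208, 0.0285, 0.2313]
tool_rot: [0.329, 0.944, 0.0, 0.0]
force: [-0.4, 0.6, 0.1]
finger_gap: 0.0
grasp_force: 0.0
```

```bash
python3 -m crank '[[0,-1,0,0],[0,-1,0,0],[0,-1,0,0],[0,-1,0,0],[0,-1,0,0],[0,-1,0,0],[0,-1,0,0],[0,-1,0,0],[0.15,-1,-1,0],[0.5,-1,-1,0]]'
python3 -m crank '[[0,-0.5,-1,0],[0,0,-1,0],[0,0,-1,0],[0,0,-1,0],[0,0,-1,0],[0,0,-0.5,0],[0,0,0,0]]'
python3 - <<'E'
from m import *
d=grab("scene");save(d,"s1.png");t=grab("top")
o=np.zeros((600,640,3),np.uint8)
a=cv2.cvtColor(d["image"],4)[90:240,210:410]; o[:300,:400]=cv2.resize(a,(400,300),interpolation=2)
b=cv2.cvtColor(t["image"],4)[80:230,200:400]; o[300:,:400]=cv2.resize(b,(400,300),interpolation=2)
cv2.imwrite("pics/c1.png",o[:,:400])
p=ctrl.get_obs()["tcp_pos"];print(p)
for dd in(d,t):
    K=dd["intrinsics"];M=R.from_quat(dd["attitude"]).as_matrix();c=M.T@(p-dd["xyz"]);print(K[0,2]+K[0,0]*c[0]/-c[2],K[1,2]-K[1,1]*c[1]/-c[2])
E
```

```text
time_s: 4.1
tcp_pos: [0.4339, -0.1713, 0.1912]
tool_rot: [0.329, 0.944, 0.0, 0.001]
force: [-0.1, 0.7, -0.3]
finger_gap: -0.0002
grasp_force: 0.0
time_s: 4.8
tcp_pos: [0.4332, -0.1802, 0.0805]
tool_rot: [0.329, 0.944, -0.0, -0.001]
force: [0.1, 0.1, 0.4]
finger_gap: -0.0
grasp_force: 0.0
[ 0.43448982 -0.18061669  0.0818137 ]
278.7927069361738 180.8000075822353
293.19088778923185 191.7058386569964
```

View pics/c1.png

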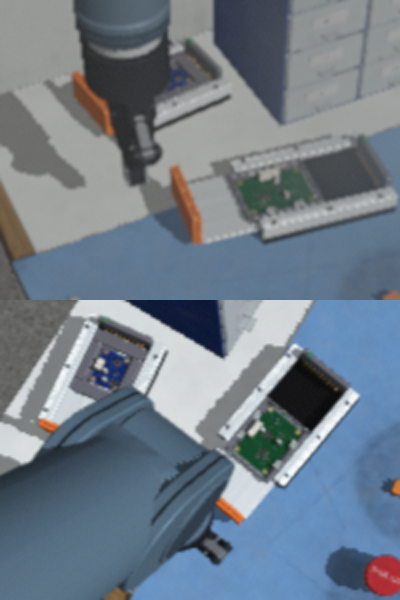

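The scene crop shows the shut fingertips at about (278,181), which matches the projected TCP, so the tip height is right. Next I lower and push.

```bash
python3 -m crank '[[0,0,-1,0],[0,0,-1,0],[0,0,-0.45,0],[0,0,0,0],[0.39,-0.312,0,0],[0.39,-0.312,0,0],[0.2,-0.16,0,0],[0.2,-0.16,0,0],[0.2,-0.16,0,0],[0,0,0,0]]'
python3 -m crank '[[0.2,-0.16,0,0],[0.2,-0.16,0,0],[0.2,-0.16,0,0],[0.2,-0.16,0,0],[0.2,-0.16,0,0],[0.2,-0.16,0,0],[0.2,-0.16,0,0],[0.2,-0.16,0,0]]'
```

```text
time_s: 5.9
tcp_pos: [0.4623, -0.2028, 0.0323]
tool_rot: [0.329, 0.944, -0.0, 0.0]
force: [0.4, 0.6, -0.9]
finger_gap: -0.0002
grasp_force: 0.0
time_s: 6.7
tcp_pos: [0.4942, -0.2281, 0.0322]
tool_rot: [0.329, 0.944, 0.0, -0.0]
force: [-2.0, 2.9, -0.8]
finger_gap: -0.0002
grasp_force: 1.1
```

```bash
python3 -m crank '[[0.15,-0.12,0,0],[0.15,-0.12,0,0],[0,0,0,0]]'
python3 -m crank '[[0.1,-0.08,0,0],[0.1,-0.08,0,0],[0,0,0,0]]'
python3 - <<'E'
from m import *
d=grab("scene");C=cloud(d)
hsv=cv2.cvtColor(d["image"],cv2.COLOR_RGB2HSV);m=cv2.inRange(hsv,(5,150,130),(18,255,255))
k,l,s,c=cv2.connectedComponentsWithStats(m)
for i in range(1,k):
    if s[i,4]>25: P=C[l==i];P=P[P[:,2]>P[:,2].max()-.01];print(c[i],P.mean(0).round(4),len(P))
b=cv2.cvtColor(d["image"],4)[90:240,210:410];cv2.imwrite("pics/c2.png",cv2.resize(b,(600,450),interpolation=2))
E
```

```text
time_s: 7.0
tcp_pos: [0.5007, -0.2336, 0.0325]
tool_rot: [0.329, 0.944, -0.0, 0.001]
force: [-0.4, 0.8, 0.1]
finger_gap: 0.0001
grasp_force: 0.2
time_s: 7.3
tcp_pos: [0.5044, -0.2365, 0.0325]
tool_rot: [0.329, 0.944, -0.0, 0.001]
force: [-0.8, 0.6, -0.7]
finger_gap: -0.0001
grasp_force: 0.3
[334.74193548 192.69354839] [ 0.4997 -0.2653  0.051 ] 40
```

View pics/c2.png

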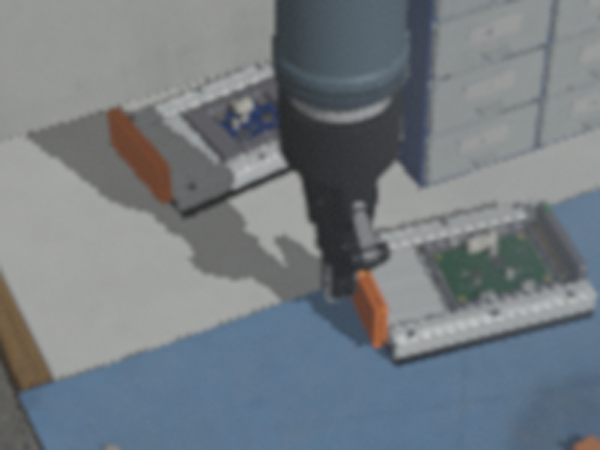

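The view shows the green tray nearly home, with the lip still slightly ahead of the rail ends at (395,340). I continue in small steps.

```bash
python3 -m crank '[[0.1,-0.08,0,0],[0.1,-0.08,0,0],[0,0,0,0]]'
python3 -m crank '[[0.1,-0.08,0,0],[0.1,-0.08,0,0],[0,0,0,0]]'
```

```text
time_s: 7.65
tcp_pos: [0.5054, -0.2374, 0.0318]
tool_rot: [0.328, 0.945, 0.001, -0.003]
force: [-6.3, 5.1, 8.1]
finger_gap: -0.0001
grasp_force: 4.6
time_s: 7.95
tcp_pos: [0.5055, -0.2374, 0.031]
tool_rot: [0.328, 0.945, 0.003, -0.008]
force: [-16.2, 13.3, 15.9]
finger_gap: 0.0001
grasp_force: 10.5
```

The tray is against its hard stop: the position stopped advancing and the force rose. I back off and look.

```bash
python3 -m crank '[[-0.2,0.16,0,0],[-0.4,0.32,0,0],[-0.4,0.32,0,0],[-0.4,0.32,0,0],[-0.4,0.32,0,0],[0,0,1,0],[0,0,1,0],[0,0,1,0],[0,0,1,0],[0,0,0.5,0]]'
python3 - <<'E'
from m import *
for n in("scene","top"):
    d=grab(n);C=cloud(d)
    hsv=cv2.cvtColor(d["image"],cv2.COLOR_RGB2HSV);m=cv2.inRange(hsv,(5,150,130),(18,255,255))
    k,l,s,c=cv2.connectedComponentsWithStats(m)
    for i in range(1,k):
        if s[i,4]>25: P=C[l==i];P=P[P[:,2]>P[:,2].max()-.01];print(n,c[i],P.mean(0).round(4),len(P))
    b=cv2.cvtColor(d["image"],4)[90:240,210:410];cv2.imwrite(f"pics/c3{n}.png",cv2.resize(b,(600,450),interpolation=2))
E
```

```text
time_s: 8.95
tcp_pos: [0.4764, -0.2137, 0.1238]
tool_rot: [0.329, 0.944, 0.0, 0.001]
force: [-0.4, 0.1, -0.1]
finger_gap: 0.0
grasp_force: 0.0
scene [329.18181818 177.09090909] [ 0.5222 -0.2394  0.0511] 33
top [422.17730496 106.37588652] [ 0.3556 -0.2539  0.9279] 1
top [330.63157895 165.49122807] [ 0.5013 -0.2641  0.0513] 51
top [403.67326733 175.4950495 ] [ 0.4872 -0.4419  0.0133] 101
top [633.41025641 206.70512821] [ 0.4255 -0.9912  0.0137] 78
```

View pics/c3scene.png

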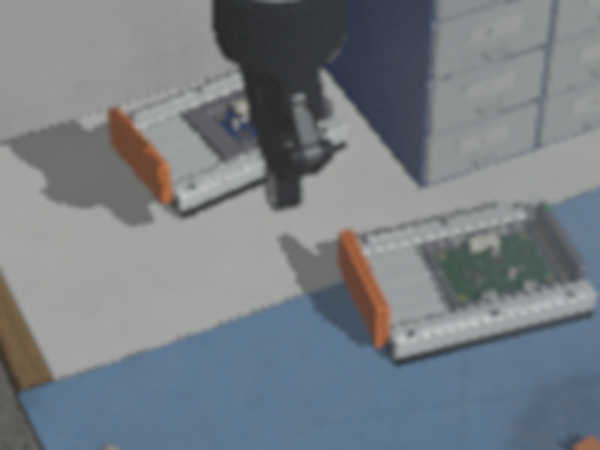

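Green tray is home: its lip sits at the rail ends, as blue's does. Now I move over the blue tray's well.

```bash
python3 -m crank '[[0.3,1,0,0.3],[0.5,1,0,0.3],[0.5,1,0,0.4],[0.5,1,0,0.4],[0.5,1,0,0.4],[0.5,1,0,0.4],[0.5,1,0,0.4],[0.5,1,0,0.4],[0.6,0.24,0,0],[0,0,0,0]]'
python3 -m crank '[[0,0,-0.8,0],[0,0,-0.8,0],[0,0,-0.8,0],[0,0,-0.4,0],[0,0,0,0]]'
python3 - <<'E'
from m import *
print(ctrl.get_obs()["tcp_pos"]);d=grab("scene")
b=cv2.cvtColor(d["image"],4)[90:210,220:380];cv2.imwrite("pics/c4.png",cv2.resize(b,(640,480),interpolation=2))
E
```

```text
time_s: 10.05
tcp_pos: [0.5659, -0.0477, 0.1223]
tool_rot: [0.202, 0.979, 0.0, 0.001]
force: [0.0, 0.3, -0.7]
finger_gap: -0.0002
grasp_force: 0.0
time_s: 10.55
tcp_pos: [0.5629, -0.0499, 0.0654]
tool_rot: [0.203, 0.979, -0.001, -0.001]
force: [-0.7, 0.1, 0.2]
finger_gap: 0.0003
grasp_force: 0.0
[ 0.5628814  -0.04991634  0.06539585]
```

View pics/c4.png

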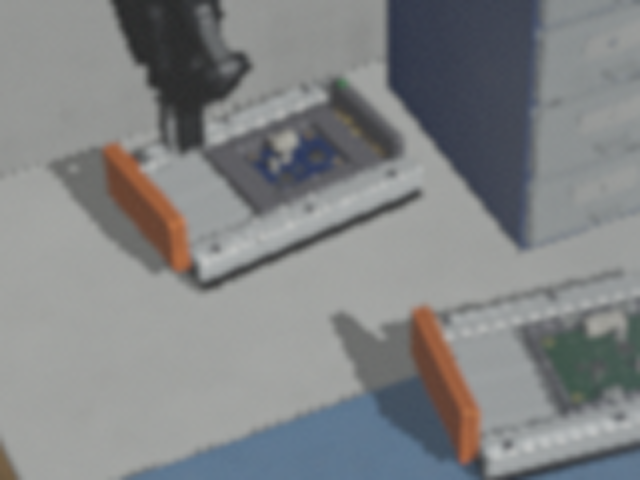

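The fingertip is above the middle of the blue well, clear of the lip and nest, and lowering it puts it near crop pixel (195,190). I lower and draw gently.

```bash
python3 -m crank '[[0,0,-0.6,0],[0,0,-0.6,0],[0,0,-0.4,0],[0,0,-0.2,0],[0,0,0,0],[0,0,0,0]]'
python3 -m crank '[[-0.14,0.06,0,0],[-0.14,0.06,0,0],[-0.14,0.06,0,0],[-0.14,0.06,0,0],[-0.14,0.06,0,0],[-0.14,0.06,0,0],[-0.14,0.06,0,0]]'
```

```text
time_s: 11.2
tcp_pos: [0.564, -0.0489, 0.0303]
tool_rot: [0.203, 0.979, -0.0, 0.0]
force: [0.1, -0.0, -0.7]
finger_gap: -0.0
grasp_force: 0.0
time_s: 11.9
tcp_pos: [0.5445, -0.0404, 0.0305]
tool_rot: [0.203, 0.979, 0.0, 0.0]
force: [1.9, -0.5, 0.4]
finger_gap: -0.0001
grasp_force: 1.1
```

```bash
python3 -m crank '[[-0.14,0.06,0,0],[-0.18,0.08,0,0],[-0.2,0.087,0,0],[-0.2,0.087,0,0],[-0.2,0.087,0,0],[-0.2,0.087,0,0],[-0.2,0.087,0,0],[-0.2,0.087,0,0],[-0.2,0.087,0,0],[-0.2,0.087,0,0]]'
python3 -m crank '[[-0.2,0.087,0,0],[-0.2,0.087,0,0],[-0.2,0.087,0,0],[-0.2,0.087,0,0],[-0.2,0.087,0,0],[-0.14,0.06,0,0]]'
```

```text
time_s: 12.9
tcp_pos: [0.5055, -0.0236, 0.0303]
tool_rot: [0.203, 0.979, -0.0, -0.0]
force: [1.9, -2.7, 2.2]
finger_gap: -0.0003
grasp_force: 1.1
time_s: 13.5
tcp_pos: [0.4825, -0.0136, 0.0302]
tool_rot: [0.202, 0.979, -0.0, -0.0]
force: [2.0, -2.1, -0.6]
finger_gap: 0.0001
grasp_force: 1.1
```

```bash
python3 -m crank '[[-0.1,0.044,0,0],[-0.1,0.044,0,0],[-0.1,0.044,0,0],[-0.1,0.044,0,0]]'
python3 -m crank '[[-0.08,0.035,0,0],[-0.08,0.035,0,0],[-0.08,0.035,0,0]]'
```

```text
time_s: 13.9
tcp_pos: [0.4749, -0.0103, 0.0303]
tool_rot: [0.203, 0.979, -0.0, -0.0]
force: [0.3, -2.4, -0.9]
finger_gap: -0.0002
grasp_force: 1.0
time_s: 14.2
tcp_pos: [0.4725, -0.009, 0.0306]
tool_rot: [0.203, 0.979, -0.0, 0.002]
force: [8.2, -6.3, -7.3]
finger_gap: -0.0
grasp_force: 5.1
```

```bash
python3 -m crank '[[-0.08,0.035,0,0],[-0.08,0.035,0,0],[0,0,0,0]]'
```

```text
time_s: 14.5
tcp_pos: [0.4727, -0.0088, 0.0311]
tool_rot: [0.203, 0.979, -0.0, 0.006]
force: [13.1, -8.7, -10.0]
finger_gap: 0.0
grasp_force: 7.3
```

The tray is at its outer stop. I move the finger off the lip, back into the well by about 15 mm, raise it and retreat.

```bash
python3 -m crank '[[0.15,-0.065,0,0],[0.3,-0.13,0,0],[0.3,-0.13,0,0],[0,0,0,0],[0,0,0.4,0],[0,0,0.8,0],[0,0,1,0],[0,0,1,0],[0,0,1,0],[0,0,1,0]]'
python3 -m crank '[[0,0,1,0],[0,0,1,0],[-0.5,1,0.5,0],[-0.5,1,0,0],[-0.5,1,0,0],[0,1,0,0],[0,1,0,0],[0,1,0,0],[0,1,0,0],[0,1,0,0]]'
python3 -m crank '[[0,1,0,0],[0,1,0,0],[0,1,0,0],[0,1,0,0],[0,0,0,0]]'
python3 - <<'E'
from m import *
for n in("scene","top"):
    d=grab(n);C=cloud(d)
    hsv=cv2.cvtColor(d["image"],cv2.COLOR_RGB2HSV);m=cv2.inRange(hsv,(5,150,130),(18,255,255))
    k,l,s,c=cv2.connectedComponentsWithStats(m)
    for i in range(1,k):
        if s[i,4]>25: P=C[l==i];P=P[P[:,2]>P[:,2].max()-.01];print(n,c[i],P.mean(0).round(4),len(P))
    b=cv2.cvtColor(d["image"],4);cv2.imwrite(f"pics/f{n}.png",b)
a=cv2.imread("pics/fscene.png")[90:240,210:410];b=cv2.imread("pics/ftop.png")[80:230,190:390]
cv2.imwrite("pics/f.png",np.vstack([cv2.resize(x,(400,300),interpolation=2) for x in(a,b)]))
E
```

```text
time_s: 15.5
tcp_pos: [0.4813, -0.013, 0.1354]
tool_rot: [0.202, 0.979, 0.0, -0.0]
force: [-0.2, 0.6, -0.6]
finger_gap: 0.0007
grasp_force: 0.0
time_s: 16.5
tcp_pos: [0.4512, 0.1475, 0.1846]
tool_rot: [0.202, 0.979, -0.0, -0.0]
force: [-0.7, 0.5, -0.7]
finger_gap: 0.0003
grasp_force: 0.0
time_s: 17.0
tcp_pos: [0.4511, 0.2296, 0.1845]
tool_rot: [0.2, 0.98, 0.001, -0.0]
force: [0.1, 0.3, -0.3]
finger_gap: 0.0003
grasp_force: 0.0
scene [220.55140187 156.3271028 ] [ 0.4545 -0.0063  0.051 ] 84
top [422.53076923 105.96923077] [ 0.3556 -0.2539  0.9279] 1
top [323.50393701 159.52755906] [ 0.3556 -0.2539  0.9279] 1
top [403.65 175.45] [ 0.4873 -0.4418  0.0136] 100
top [218.77868852 182.06557377] [ 0.4564 -0.0014  0.0517] 115
top [633.57894737 206.73684211] [ 0.3556 -0.2539  0.9279] 1
```

View pics/f.png

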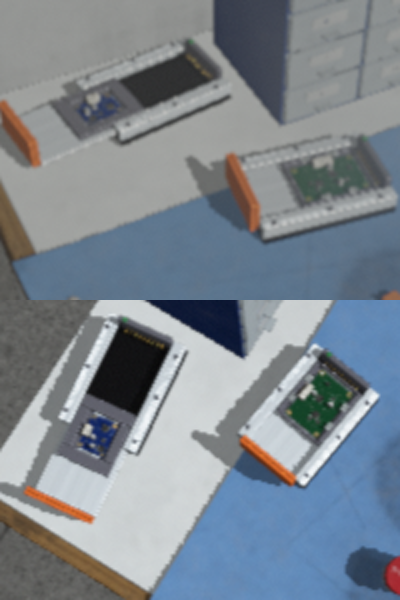

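The final view shows the blue tray fully out, about 90 mm, with its board in its nest. The green tray is home, the memory stick has not moved and the arm is clear.

```bash
python3 -c "
from cell import ctrl
print(ctrl.sign_off())"
```

```text
the job is handed in; nothing more can be done
None
```

The green tray was pushed home to its stop first, then the blue tray was drawn out to its stop (about 90 mm, board still in its nest), and the job was handed in about 17 s in with the arm clear.

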